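# Load the ring post and hold the sprung jaw at its mark

### The job

Make the clamping jig ready for a mould: thread the wide ring and then, on top of it, the narrow ring down the jig's post until both sit fully home, and let go of them. Then take the sprung jaw by its upright round handle, pull it back until the jaw's pointer stands in line with the ridge of the small clip on the gauge bar, and finish while still holding it there against the spring. Leave the loose wedge, marker, wing nut and bung where they lie.

Things in the scene. Friction and masses are not known exactly. Their poses are not given: they have to be found in the camera images.
- jig: fixed clamping jig: dark steel base plate 250 x 116 x 12 mm on the table, at x -115 to +135, y -58 to +58 mm in its own frame (origin on the table). The jaw is pulled along the jig's own -x. Guide rails and spring tubes, tops at most 30 mm above the table, at x -105 to -5; gauge bar 8 mm wide, top 36 mm above the table, at y +52, x -44 to +36. Position and yaw vary
- post_foot (a point): foot of the post, on its axis, on the plate's top face 12 mm above the table (jig x +95, y 0); axes as the jig's. Steel post 17 mm thick, 53 mm high, the last 7 mm tapering to 9 mm
- post_tip (a point): centre of the post's top, 65 mm above the table. The resting jaw's front face is 64 mm from the post's axis and moves away when pulled; jaw block 60 mm wide, top 61 mm above the table
- wide_ring: wide plain steel ring, 60 mm outside diameter, bore 21 mm, 16 mm high, about 0.2 kg, lying flat on the table. Origin: centre of its underside, z axis along the bore. It goes on first; fully home its underside rests on the base plate
- narrow_ring: narrow plain steel ring, 40 mm outside diameter, bore 21 mm, 20 mm high, about 0.1 kg, flat on the table. Origin: centre of its underside, z along the bore. It goes on second; fully home its underside rests on the wide ring, 16 mm above the base plate. The rings may swap places from start to start
- jaw (a joint): travel of the sprung jaw in m: 0 at rest, growing as it is pulled along the jig's -x axis, stop at 0.055. A spring pulls it back: 5.6 N at rest plus 160 N per m of travel (about 12 N at 40 mm), with little friction; it returns when let go
- handle: the jaw's handle, an upright black round grip sleeve (it can turn stiffly on its pin), 22 mm in diameter and 53 mm high, with a 30 mm wide collar in its lowest 7 mm; moves with the jaw. Origin: its foot's centre, 24 mm above the table (top at 77 mm). At rest it stands at x -85, y 0 in the jig's frame, clear on all sides above 31 mm over the table
- pointer_tip (a point): underside of the thin dark pointer that sticks out from the jaw over the gauge bar, at the pointer's middle, 50 mm above the table; moves with the jaw; axes as the jig's
- clip_ridge (a point): top of the thin dark ridge (2 mm wide, across the bar) of the small steel clip on the gauge bar, 47 mm above the table; the pointer passes 3 mm above it; axes as the jig's. Fixed in a run; 18 to 40 mm from the resting pointer towards the jig's -x, varying by start. In line: pointer_tip and clip_ridge at the same x in the jig's frame
- wedge_2: loose wooden wedge, 28 x 85 x 22 mm, to be left alone; origin centre of underside
- marker: loose marker pen, 15 x 133 x 15 mm, to be left alone; origin centre of underside
- wing_nut_1: loose wing nut, 15 x 43 x 18 mm, to be left alone; origin centre of underside
- bung_2: loose rubber bung, 41 mm in diameter, 32 mm high, to be left alone; origin centre of underside
Not all that is in view belongs to the job. What is shaped like the wide_ring but green or yellow is not meant. What is shaped like the narrow_ring but brown is not meant.

How it is judged:
By the outcome, as a careful person would: the job done as asked, in the order asked, and still so for the second after the job is handed in, while the arm keeps its last pose, push and grip.
It also fails if it takes over 67 s, if anything falls off the work surface, if the arm or the gripper's body presses on something with over 40 N, if the wrist force passes 120 N, or if a joint passes its speed limit or range.

### The arm

A 7-joint arm with a two-finger parallel gripper is mounted at the origin on a cart in front of the work surface, level with it; the furniture and walls round the work are solid. World frame = base frame: x ahead of the robot, y to its left, z up, the work surface at z = 0. Lengths are in m, angles in degrees, forces in N, time in s.
With the tool pointing down it reaches from about 0.425 to 0.975 m from the base axis. Payload 16.7 kg.
Tool frame: the origin (TCP) lies midway between the tips of the shut fingers; the grasp point (between the pads) lies 19 mm behind it; z points along the fingers, y is the line along which they close (so a half turn about z gives the same grasp; the last joint's range is limited). The gripper opens to 85 mm and grips with 20 to 120 N. Pads are 22 mm wide; open, the fingers measure 114 mm over their backs; the gripper's body (76 mm by 85 mm) begins 54 mm behind the grasp point. The pads swing forward as they close: fully open they stand 13 mm farther back than shut.
Start: joints at [60.819, 24.414, 4.234, 92.017, -1.954, 63.644, -3.845], TCP at [0.238, -0.632, 0.231] pointing down, gripper open.
Joint ranges: [-163.25, 163.25], [-28.42, 122.38], [-70.27, 78.77], [12.13, 141.07], [-58.53, 238.53], [9.26, 117.41], [-156.51, 156.51]. Speed limits (degrees/s): [108.29, 108.29, 136.94, 136.94, 172.46, 172.46, 172.46].

### API

Orientations are given as a 3x3 rotation matrix whose columns are the frame's x, y, z axes.
In Python, from plant import * gives the robot as it stands.
- The arm moves only by the tool arm_command, never from a script. Its argument "rows" is a list of rows, each an object of numbers: "grip": the opening, from -1 (shut) to 1 (fully open); "dx", "dy", "dz": the shift along the tool's x, y, z in m; "twist": the turn about the tool's z in rad. A call has 1 to 8 rows; each row is the pose to reach, as a shift and turn from the pose commanded when the call began, along the tool's axes at that moment; what a row does not reach only later rows make up. A row lasts 1/12 s, in which the tool goes at most 41.7 mm and 7.16 degrees, less where a joint would pass 70% of its speed; a pose out of reach is approached as far as the arm can. A call with a gripper value outside its range is refused whole. The fingers move at their own pace and stop on an object; "newtons" is the grip in N (left out, the last holds). Time passes only in rows, so rows that repeat a pose let the fingers close. It gives the time, the measured TCP pose, the force, the opening and the grip force at its end, in the units of the state.
- get_obs(): the state, without advancing time (a new reading comes with each control period).
- get_image(name): name is "side" or "top"; returns (picture, depth): 400x640x3 uint8, blue, green, red; 400x640 float32, m along the optical axis (not along the pixel's ray), 0 where there is no reading.
- camera_info(name): a dict with "fov_y" (degrees; the focal length in pixels is half the picture's height over the tangent of half this angle, whatever the lens; pixels are square), "cx", "cy" (the principal point, pixels), "rvec" (rotation vector, rad) and "tvec" (3), from world to camera coordinates, as OpenCV has them. Camera axes: x right, y down, z forward; pixel columns grow to the right and rows downward; lengths in m; the calibration is good to about 2 mm. A picture is of the moment at which its call begins. camera_info takes no time and is no camera call.
- sign_off(): hands the job in; it is judged then, once.
The state is a dict: "t": time; "joints": joint angles; "qd": joint speeds; "effort": joint torques, N m; "position": TCP position; "tool_rot": TCP orientation; "force": force on the tool from outside, world axes, zero at the start; "wrist_torque": the same for the moment, N m; "gripper_width": finger opening in m; "grip_force": force on a finger pad.
Only numpy, scipy, OpenCV 4.12 (cv2) and the standard library are available. Lean on these libraries where they do the work, as an engineer would, in place of code of your own. Each camera call takes 0.05 s, during which the arm holds its last target. There are 200 camera calls.

## Working session

There is one attempt and no reset: what is moved stays moved. The work goes in short steps, Python scripts to look and compute and a tool call to move; the robot and the scene stay as the last step left them, time stands still between calls to the robot, and variables do not carry over. Pictures are saved under pics/ and viewed, at most 10 in all, crops included, and the job is handed in when it is done.

Besides the shell and the picture viewer there is one more tool, called after "Call:" by a JSON object that holds its "method" and its "body". arm_command: Moves the arm, as the interface text tells. Its arguments: {"type":"object","properties":{"rows":{"type":"array"},"newtons":{"type":"number"}},"required":["rows"]}

```bash
mkdir -p pics; cat > h.py <<'E'
from plant import *
import numpy as np, cv2
def cam(n):
    c=camera_info(n); f=200/np.tan(np.radians(c["fov_y"])/2)
    R=cv2.Rodrigues(np.array(c["rvec"],float))[0]; t=np.array(c["tvec"],float).ravel()
    return f,c["cx"],c["cy"],R,t
def cloud(n,d):
    f,cx,cy,R,t=cam(n); v,u=np.mgrid[0:400,0:640]
    P=np.stack([(u-cx)/f*d,(v-cy)/f*d,d],-1)
    W=(P-t)@R; W[d==0]=np.nan
    return W
def proj(n,p):
    f,cx,cy,R,t=cam(n); q=R@np.array(p,float)+t; return f*q[0]/q[2]+cx,f*q[1]/q[2]+cy
def ray(n,u,v,z):
    f,cx,cy,R,t=cam(n); o=-R.T@t; d=R.T@np.array([(u-cx)/f,(v-cy)/f,1]); return o+d*(z-o[2])/d[2]
E
python3 - <<'E'
from h import *
for n in("top","side"):
    p,d=get_image(n); cv2.imwrite(f"pics/{n}0.png",p); np.save(f"{n}0.npy",d)
    print(n,camera_info(n))
o=get_obs(); print(o)
E
```

```text
top {'fov_y': 55.44953831015868, 'cx': 315.3322956741441, 'cy': 198.84440906752246, 'rvec': array([ 2.16276002, -2.18630254,  0.07061737]), 'tvec': array([0.00948711, 0.58168134, 1.23299488])}
side {'fov_y': 51.15699500432706, 'cx': 325.0822371704707, 'cy': 202.01567801286038, 'rvec': array([ 0.42358534, -2.64114878,  1.30349512]), 'tvec': array([0.54367512, 0.14304379, 1.01774463])}
{'t': 0.1, 'joints': array([60.81818777, 24.44961515,  4.23176443, 92.04779842, -1.95392036,
       63.64378016, -3.84391276]), 'qd': array([ 0.0349899 , -0.12827688,  0.03367141,  0.0225949 ,  0.03984219,
       -0.11856042,  0.06585096]), 'effort': array([ 8.15529405e-03, -9.51541185e+01,  3.77194405e+00, -4.64403713e+01,
        1.96776632e-02,  6.49762427e-03, -6.74577109e-06]), 'position': array([ 0.23751473, -0.63144061,  0.23064545]), 'tool_rot': array([[ 9.35969870e-01,  3.52079744e-01, -5.06366906e-04],
       [ 3.52080097e-01, -9.35969236e-01,  1.09310394e-03],
       [-8.90840898e-05, -1.20139406e-03, -9.99999274e-01]]), 'force': array([0.15990617, 0.16610573, 0.6620922 ]), 'wrist_torque': array([ 0.0289313 , -0.00476233, -0.03048743]), 'grip_force': 0.0, 'gripper_width': 0.08522926579951406}
```

View pics/top0.png

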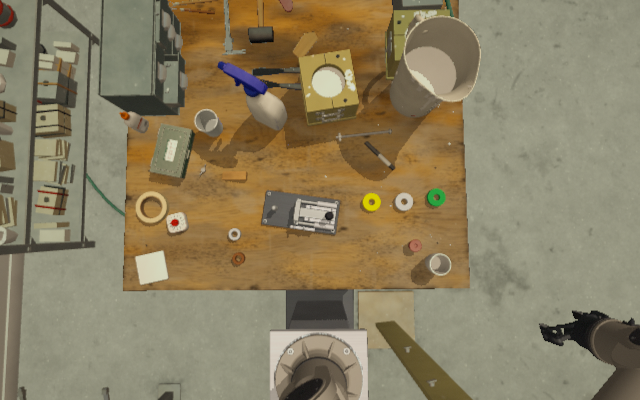

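View pics/side0.png

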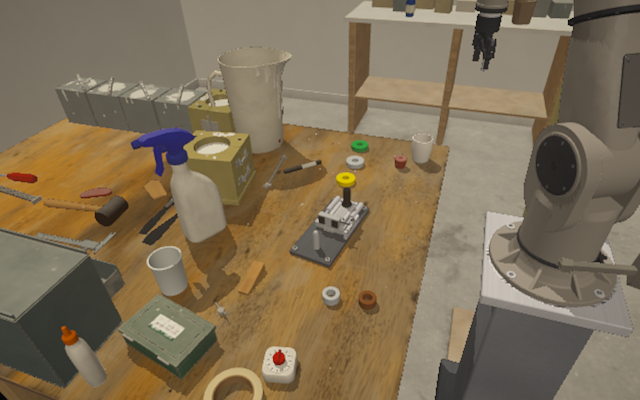

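The top view shows the grey wide ring at (404,201), the grey narrow ring at (234,234), and the jig from about (265,210) to (340,215), with the post at its left end and the handle at (329,215). So the jig's +x is roughly world +y. The decoys are yellow (371,201), green (436,197) and brown (238,258).

```bash
python3 - <<'E'
from h import *
p=cv2.imread("pics/top0.png"); W=cloud("top",np.load("top0.npy")); 
np.set_printoptions(precision=4,suppress=True)
for nm,(u,v) in dict(wide=(404,201),narrow=(234,234),yellow=(371,201),green=(436,197),brown=(238,258),tbl=(330,260)).items():
    r=14; w=W[v-r:v+r,u-r:u+r].reshape(-1,3); m=w[(w[:,2]>0.010)&(w[:,2]<0.04)]
    if len(m)==0: print(nm,np.nanmedian(w,0)); continue
    zt=np.percentile(m[:,2],70); q=m[m[:,2]>zt-0.004]
    c,rad=cv2.minEnclosingCircle(q[:,:2].astype(np.float32))
    print(nm,"ztop",zt,"mean",q[:,:2].mean(0),"circ",c,rad,len(q))
S=cv2.imread("pics/side0.png"); WS=cloud("side",np.load("side0.npy"))
for nm,(u,v) in dict(wide=(355,162),narrow=(331,296)).items():
    r=14; w=WS[v-r:v+r,u-r:u+r].reshape(-1,3); m=w[(w[:,2]>0.010)&(w[:,2]<0.04)]
    zt=np.percentile(m[:,2],80); q=m[m[:,2]>zt-0.004]
    c,rad=cv2.minEnclosingCircle(q[:,:2].astype(np.float32)); print("side",nm,zt,q[:,:2].mean(0),c,rad,len(q))
# jig: height map stats
w=W[185:245,255:350]; print("plate?")
z=w[...,2]; 
for a,b in((.008,.016),(.058,.072),(.068,.085),(.045,.056)):
    m=(z>a)&(z<b); print(a,b,m.sum(), w[m].mean(0) if m.any() else None)
m=(z>.008)&(z<.07); pts=w[m][:,:2].astype(np.float32); print(cv2.minAreaRect(pts*1000))
big=np.hstack([cv2.resize(p[183:245,255:350],None,fx=6,fy=6,interpolation=cv2.INTER_CUBIC)])
cv2.imwrite("pics/jtop.png",big)
cv2.imwrite("pics/jside.png",cv2.resize(S[165:275,285:380],None,fx=5,fy=5,interpolation=cv2.INTER_CUBIC))
E
```

```text
wide ztop 0.017755553034347855 mean [ 0.5727 -0.2891] circ (0.5725909471511841, -0.2877589464187622) 0.03013695403933525 195
narrow ztop 0.02215904297429358 mean [0.4707 0.2712] circ (0.4706098735332489, 0.27108100056648254) 0.019508549943566322 67
yellow ztop 0.018184268409524047 mean [ 0.5724 -0.1815] circ (0.5721867084503174, -0.18168894946575165) 0.029547322541475296 191
green ztop 0.017679521756781846 mean [ 0.585  -0.3964] circ (0.5851912498474121, -0.3962293863296509) 0.030118364840745926 206
brown ztop 0.021861872583565017 mean [0.3915 0.2587] circ (0.3915262818336487, 0.2586278021335602) 0.020043330267071724 72
tbl [ 0.3824 -0.0414  0.0004]
side wide 0.016945991155176032 [ 0.5688 -0.2766] (0.5721262693405151, -0.28401699662208557) 0.09705746173858643 176
side narrow 0.02060466078290462 [0.4663 0.2749] (0.46610021591186523, 0.27405408024787903) 0.02050567790865898 154
plate?
0.008 0.016 1360 [0.5473 0.0807 0.0124]
0.058 0.072 114 [0.543  0.0722 0.0622]
0.068 0.085 40 [ 0.5298 -0.0227  0.0767]
0.045 0.056 17 [0.5233 0.0643 0.0531]
((540.4468383789062, 36.460716247558594), (287.92132568359375, 133.6630096435547), 86.58452606201172)
```

View pics/jtop.png

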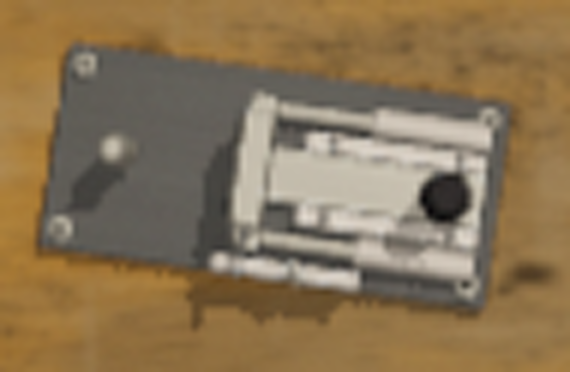

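View pics/jside.png

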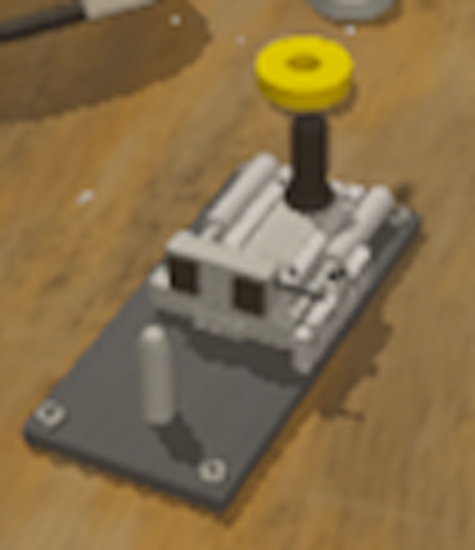

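The crops show the post at crop (113,148), the handle top at (445,196), and the gauge bar along the lower edge at about (215–360, 260–280). The dark pointer and clip are too small here, so I'll rectify the area at their height in the jig frame.

```bash
cat >> h.py <<'E'
def rect(n,img,org,yaw,z,x0,x1,y0,y1,s):
    # orthorectified view in jig frame: columns jig x (x0..x1), rows jig y (y1 top..y0)
    f,cx,cy,R,t=cam(n)
    xs=np.arange(x0,x1,s); ys=np.arange(y1,y0,-s); X,Y=np.meshgrid(xs,ys)
    c,sn=np.cos(yaw),np.sin(yaw)
    P=np.stack([org[0]+c*X-sn*Y,org[1]+sn*X+c*Y,np.full_like(X,z)],-1)@R.T+t
    return cv2.remap(img,(f*P[...,0]/P[...,2]+cx).astype(np.float32),(f*P[...,1]/P[...,2]+cy).astype(np.float32),cv2.INTER_CUBIC)
E
python3 - <<'E'
from h import *
np.set_printoptions(precision=4,suppress=True)
g=lambda x,y:((x+.5)/6-.5+255,(y+.5)/6-.5+183)
T=ray("top",*g(113,148),.065)
H=ray("top",*g(445,196),.077)
k=lambda x,y:((x+.5)/5-.5+285,(y+.5)/5-.5+165)
print("top: tip",T,"handle",H,np.linalg.norm((T-H)[:2]))
print("side: tip",ray("side",*k(152,328),.065))
print("side base mid",ray("side",*k(158,418),.012))
for q in((84,63),(60,229),(490,118),(466,287)): print(ray("top",*g(*q),.0125)[:2])
d=(T-H)[:2]; yaw=np.arctan2(d[1],d[0]); print("yaw",np.degrees(yaw))
e=np.array([np.cos(yaw),np.sin(yaw)]); org=T[:2]-.095*e; print("org",org, "from handle",H[:2]+.085*e)
np.save("jig.npy",[*org,yaw])
a=[]
for n in("top","side"):
    p=cv2.imread(f"pics/{n}0.png")
    for z in (.0485,.012) : a.append(rect(n,p,org,yaw,z,-.13,.15,-.07,.07,.0007))
cv2.imwrite("pics/rect.png",np.vstack([np.hstack(a[:2]),np.hstack(a[2:])]))
E
```

```text
top: tip [0.5531 0.1366 0.065 ] handle [ 0.5252 -0.0392  0.077 ] 0.1779827733702708
side: tip [0.5539 0.1331 0.065 ]
side base mid [0.5501 0.1404 0.012 ]
[0.6036 0.1592]
[0.5116 0.1725]
[ 0.5704 -0.0661]
[ 0.4773 -0.0515]
yaw 81.00473015291475
org [0.5382 0.0427] from handle [0.5385 0.0447]
```

View pics/rect.png

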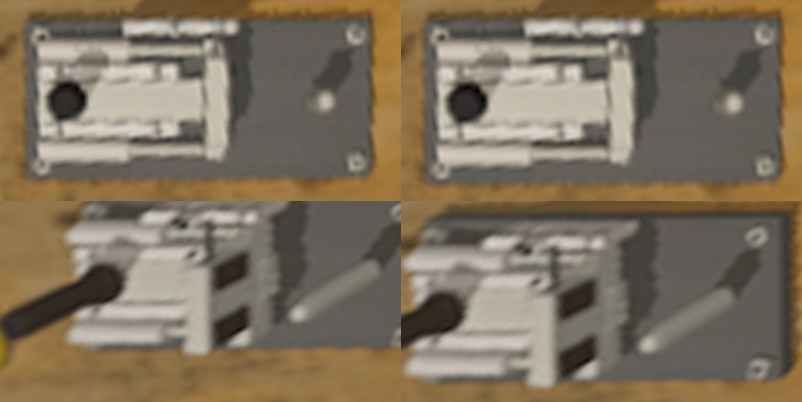

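Four screw positions, the post tip and the handle agree to within 2 mm. That gives yaw about 81.3° and the post at (0.553, 0.137). The pointer and clip show as dark marks in the side rectification at about columns 208 and 182, and I'll refine them later. Next I move to the wide ring.

Call:
{"method": "arm_command", "body": {"rows": [{"grip": 1,"dx": 0.434,"dy": -0.2035,"dz": 0,"twist": -1.06},{"grip": 1,"dx": 0.434,"dy": -0.2035,"dz": 0,"twist": -1.06},{"grip": 1,"dx": 0.434,"dy": -0.2035,"dz": 0,"twist": -1.06},{"grip": 1,"dx": 0.434,"dy": -0.2035,"dz": 0,"twist": -1.06},{"grip": 1,"dx": 0.434,"dy": -0.2035,"dz": 0,"twist": -1.06},{"grip": 1,"dx": 0.434,"dy": -0.2035,"dz": 0,"twist": -1.06},{"grip": 1,"dx": 0.434,"dy": -0.2035,"dz": 0,"twist": -1.06},{"grip": 1,"dx": 0.434,"dy": -0.2035,"dz": 0,"twist": -1.06}], "newtons": 50}}

```text
t: 0.77
position: [0.4712, -0.3913, 0.2313]
tool_rot: [[0.204, 0.979, -0.0], [0.979, -0.204, 0.0], [0.0, -0.0, -1.0]]
force: [0.9, -1.1, 0.3]
gripper_width: 0.0855
grip_force: 0.0
```

```bash
cat > go.py <<'E'
import sys; from h import *
# go.py x y z [yangle]: shift for target TCP, tool y at world angle (deg)
o=get_obs(); R=np.array(o["tool_rot"]); p=np.array(o["position"])
x,y,z=map(float,sys.argv[1:4]); a=float(sys.argv[4]) if len(sys.argv)>4 else -8.7
cur=np.degrees(np.arctan2(R[1,1],R[0,1])); tw=-np.radians((a-cur+180)%360-180)
print("t",round(o["t"],2),"pos",p.round(4),"yang",round(cur,2),"tilt",R[:2,2].round(4),"w",round(o["gripper_width"],4),"F",np.round(o["force"],1),"gf",round(o["grip_force"],1),"j",np.round(o["joints"],0))
print("shift",np.round(R.T@(np.array([x,y,z])-p),4),"twist",round(tw,3))
E
python3 go.py .5727 -.2885 .1
```

```text
t 0.77 pos [ 0.4712 -0.3913  0.2313] yang -11.74 tilt [-0.0002  0.0001] w 0.0855 F [ 0.9 -1.1  0.3] gf 0.0 j [ 44.  19. -14. 100.   5.  62.  18.]
shift [0.1213 0.0785 0.1313] twist -0.053
```

Call:
{"method": "arm_command", "body": {"rows": [{"grip": 1,"dx": 0.1213,"dy": 0.0785,"dz": 0.05,"twist": -0.053},{"grip": 1,"dx": 0.1213,"dy": 0.0785,"dz": 0.08,"twist": -0.053},{"grip": 1,"dx": 0.1213,"dy": 0.0785,"dz": 0.12,"twist": -0.053},{"grip": 1,"dx": 0.1213,"dy": 0.0785,"dz": 0.171,"twist": -0.053},{"grip": 1,"dx": 0.1213,"dy": 0.0785,"dz": 0.171,"twist": -0.053},{"grip": 1,"dx": 0.1213,"dy": 0.0785,"dz": 0.171,"twist": -0.053},{"grip": 1,"dx": 0.1213,"dy": 0.0785,"dz": 0.171,"twist": -0.053}]}}

```text
t: 1.35
position: [0.5711, -0.2868, 0.0544]
tool_rot: [[0.154, 0.988, -0.007], [0.988, -0.154, 0.005], [0.004, -0.007, -1.0]]
force: [-1.1, 1.4, -0.3]
gripper_width: 0.0854
grip_force: 0.0
```

```bash
python3 go.py .5727 -.2885 .0; python3 - <<'E'
from h import *
p,d=get_image("side"); cv2.imwrite("pics/s1.png",cv2.resize(p[60:210,290:430],None,fx=4,fy=4,interpolation=cv2.INTER_CUBIC))
np.save("s1.npy",d); print(proj("side",get_obs()["position"]), proj("side",[.5727,-.2885,.016]))
E
```

```text
t 1.35 pos [ 0.5711 -0.2868  0.0544] yang -8.85 tilt [-0.0067  0.0047] w 0.0854 F [-1.1  1.4 -0.3] gf 0.0 j [ 32.  33. -15. 103.  11.  45.   3.]
shift [-0.0016  0.0023  0.0544] twist -0.003
(np.float64(354.4783292175122), np.float64(148.99536071224546)) (np.float64(353.8122870640126), np.float64(159.93270978873312))
```

View pics/s1.png

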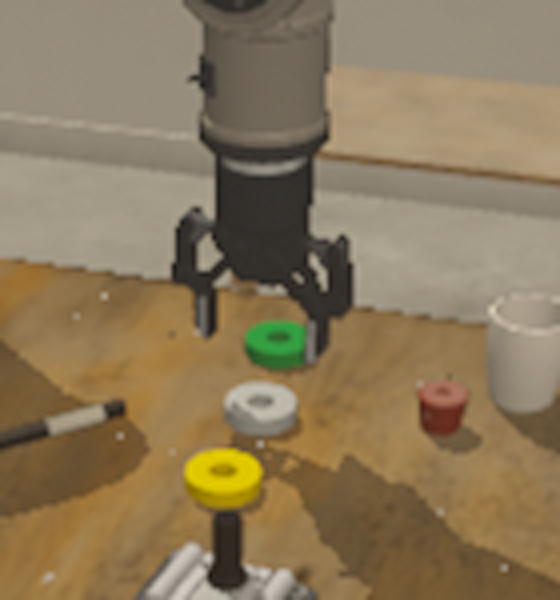

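The ring's top centre is at crop (262,403), or pixel (355.5,160.5), against a prediction of (353.8,159.9). The fingers straddle it along x, so closing will centre it. I descend and grip.

Call:
{"method": "arm_command", "body": {"rows": [{"grip": 1,"dx": 0,"dy": 0,"dz": 0.03},{"grip": 1,"dx": 0,"dy": 0,"dz": 0.05},{"grip": 1,"dx": 0,"dy": 0,"dz": 0.058},{"grip": 1,"dx": 0,"dy": 0,"dz": 0.058},{"grip": 1,"dx": 0,"dy": 0,"dz": 0.058}]}}

```text
schema error: expected keys grip, dx, dy, dz, twist
```

```bash
python3 go.py .5727 -.2885 -.002
```

```text
t 1.4 pos [ 0.5714 -0.2888  0.0574] yang -8.93 tilt [-0.0047  0.0028] w 0.0857 F [-0.3 -0.   1. ] gf 0.0 j [ 32.  33. -15. 103.  11.  46.   3.]
shift [0.0004 0.0016 0.0594] twist -0.004
```

Call:
{"method": "arm_command", "body": {"rows": [{"grip": 1,"dx": 0,"dy": 0,"dz": 0.03,"twist": 0},{"grip": 1,"dx": 0,"dy": 0,"dz": 0.05,"twist": 0},{"grip": 1,"dx": 0,"dy": 0,"dz": 0.06,"twist": 0},{"grip": 1,"dx": 0,"dy": 0,"dz": 0.06,"twist": 0},{"grip": 1,"dx": 0,"dy": 0,"dz": 0.06,"twist": 0}]}}

```text
t: 1.82
position: [0.5727, -0.2917, 0.0016]
tool_rot: [[0.158, 0.987, 0.001], [0.987, -0.158, -0.001], [-0.0, 0.001, -1.0]]
force: [1.1, -1.1, 0.5]
gripper_width: 0.0857
grip_force: 0.0
```

```bash
python3 go.py .5727 -.2885 -.002
```

```text
t 1.82 pos [ 0.5727 -0.2917  0.0016] yang -9.1 tilt [ 0.0007 -0.0005] w 0.0857 F [ 1.1 -1.1  0.5] gf 0.0 j [ 31.  37. -13. 104.  13.  40.   2.]
shift [ 0.0032 -0.0005  0.0036] twist -0.007
```

Call:
{"method": "arm_command", "body": {"rows": [{"grip": 1,"dx": 0.003,"dy": 0,"dz": 0.003,"twist": 0},{"grip": 1,"dx": 0.003,"dy": 0,"dz": 0.003,"twist": 0},{"grip": -1,"dx": 0.003,"dy": 0,"dz": 0.003,"twist": 0},{"grip": -1,"dx": 0.003,"dy": 0,"dz": 0.003,"twist": 0},{"grip": -1,"dx": 0.003,"dy": 0,"dz": 0.003,"twist": 0},{"grip": -1,"dx": 0.003,"dy": 0,"dz": 0.003,"twist": 0},{"grip": -1,"dx": 0.003,"dy": 0,"dz": 0.003,"twist": 0},{"grip": -1,"dx": 0.003,"dy": 0,"dz": 0.003,"twist": 0}]}}

```text
t: 2.48
position: [0.5732, -0.2881, -0.0014]
tool_rot: [[0.157, 0.988, 0.001], [0.988, -0.157, -0.0], [-0.0, 0.001, -1.0]]
force: [-4.8, 4.1, 16.3]
gripper_width: 0.0588
grip_force: 49.9
```

```bash
python3 go.py .5727 -.2885 -.002
```

```text
t 2.48 pos [ 0.5732 -0.2881 -0.0014] yang -9.06 tilt [ 0.0006 -0.0005] w 0.0588 F [-4.8  4.1 16.3] gf 49.9 j [ 31.  38. -13. 104.  13.  40.   1.]
shift [-0.0005 -0.0005  0.0006] twist -0.006
```

Call:
{"method": "arm_command", "body": {"rows": [{"grip": -1,"dx": 0,"dy": 0,"dz": -0.03,"twist": 0},{"grip": -1,"dx": 0,"dy": 0,"dz": -0.07,"twist": 0},{"grip": -1,"dx": 0.02,"dy": -0.004,"dz": -0.105,"twist": 0},{"grip": -1,"dx": 0.06,"dy": -0.012,"dz": -0.12,"twist": 0},{"grip": -1,"dx": 0.1,"dy": -0.02,"dz": -0.12,"twist": 0},{"grip": -1,"dx": 0.14,"dy": -0.028,"dz": -0.12,"twist": 0},{"grip": -1,"dx": 0.18,"dy": -0.037,"dz": -0.12,"twist": 0},{"grip": -1,"dx": 0.22,"dy": -0.045,"dz": -0.12,"twist": 0}]}}

```text
t: 3.15
position: [0.5625, -0.0619, 0.1178]
tool_rot: [[0.158, 0.987, 0.0], [0.987, -0.158, -0.0], [-0.0, 0.0, -1.0]]
force: [1.5, 0.8, -1.5]
gripper_width: 0.0583
grip_force: 54.9
```

```bash
python3 go.py .553 .137 .09
```

```text
t 3.15 pos [ 0.5625 -0.0619  0.1178] yang -9.07 tilt [ 0.0005 -0.0002] w 0.0583 F [ 1.5  0.8 -1.5] gf 54.9 j [ 15.  23. -19. 111.  10.  48. -18.]
shift [ 0.1949 -0.0408  0.0277] twist -0.006
```

Call:
{"method": "arm_command", "body": {"rows": [{"grip": -1,"dx": 0.04,"dy": -0.008,"dz": 0,"twist": 0},{"grip": -1,"dx": 0.08,"dy": -0.016,"dz": 0,"twist": 0},{"grip": -1,"dx": 0.12,"dy": -0.025,"dz": 0,"twist": 0},{"grip": -1,"dx": 0.155,"dy": -0.033,"dz": 0.01,"twist": 0},{"grip": -1,"dx": 0.185,"dy": -0.04,"dz": 0.02,"twist": 0},{"grip": -1,"dx": 0.195,"dy": -0.041,"dz": 0.028,"twist": 0},{"grip": -1,"dx": 0.195,"dy": -0.041,"dz": 0.028,"twist": 0},{"grip": -1,"dx": 0.195,"dy": -0.041,"dz": 0.028,"twist": 0}]}}

```text
t: 3.82
position: [0.553, 0.1354, 0.089]
tool_rot: [[0.156, 0.988, -0.001], [0.988, -0.156, -0.0], [-0.001, -0.001, -1.0]]
force: [0.2, -0.6, -1.7]
gripper_width: 0.0583
grip_force: 54.9
```

```bash
python3 go.py .553 .137 .09; python3 - <<'E'
from h import *
o=get_obs(); P=o["position"]
p,d=get_image("side"); cv2.imwrite("side2.png",p); np.save("side2.npy",d)
cr=p[150:260,270:370]
cv2.imwrite("pics/s2.png",cv2.resize(cr,None,fx=5.4,fy=5.4,interpolation=cv2.INTER_CUBIC))
k=lambda q:((q[0]-270+.5)*5.4-.5,(q[1]-150+.5)*5.4-.5)
print("ring centre bottom/top",k(proj("side",P+[0,0,.0])),k(proj("side",P+[0,0,.016])),"post tip",k(proj("side",[.553,.137,.065])))
E
```

```text
t 3.82 pos [0.553  0.1354 0.089 ] yang -8.99 tilt [-0.001  -0.0005] w 0.0583 F [ 0.2 -0.6 -1.7] gf 54.9 j [ -3.  26. -21. 111.  13.  45. -41.]
shift [ 0.0016 -0.0002 -0.001 ] twist -0.005
ring centre bottom/top (np.float64(243.33460214224706), np.float64(398.5572262013383)) (np.float64(241.9696776111235), np.float64(371.01176778995637)) post tip (np.float64(244.09316161612182), np.float64(441.1220394452271))
```

View pics/s2.png

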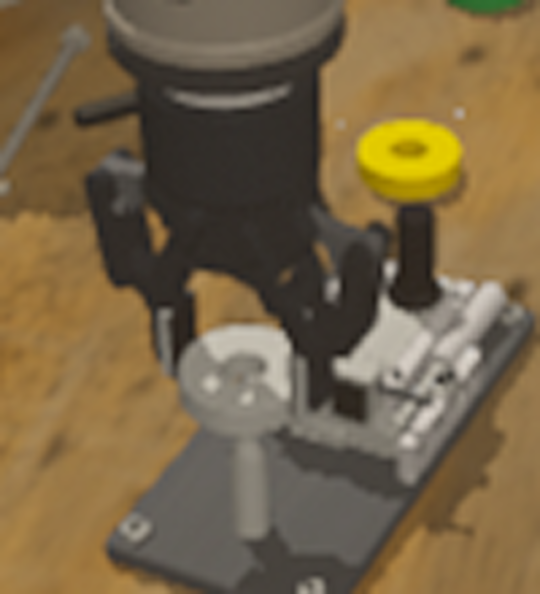

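The held ring's top is centred near crop (240,373), against a prediction of (242,371), and the post stands directly below it near (246,438). They are lined up within about 2 mm, so I lower over the taper and watch the forces.

Call:
{"method": "arm_command", "body": {"rows": [{"grip": -1,"dx": 0.0008,"dy": 0,"dz": 0.01,"twist": 0},{"grip": -1,"dx": 0.0008,"dy": 0,"dz": 0.02,"twist": 0},{"grip": -1,"dx": 0.0008,"dy": 0,"dz": 0.026,"twist": 0},{"grip": -1,"dx": 0.0008,"dy": 0,"dz": 0.032,"twist": 0},{"grip": -1,"dx": 0.0008,"dy": 0,"dz": 0.036,"twist": 0},{"grip": -1,"dx": 0.0008,"dy": 0,"dz": 0.036,"twist": 0}]}}

```text
t: 4.37
position: [0.5528, 0.1367, 0.0521]
tool_rot: [[0.157, 0.988, -0.001], [0.988, -0.157, 0.001], [0.0, -0.002, -1.0]]
force: [-0.6, 4.5, -4.1]
gripper_width: 0.058
grip_force: 54.7
```

```bash
python3 go.py .553 .136 .011
```

```text
t 4.37 pos [0.5528 0.1367 0.0521] yang -9.03 tilt [-0.0015  0.0006] w 0.058 F [-0.6  4.5 -4.1] gf 54.7 j [ -4.  29. -20. 113.  15.  41. -42.]
shift [-0.0007  0.0004  0.0411] twist -0.006
```

Call:
{"method": "arm_command", "body": {"rows": [{"grip": -1,"dx": 0.001,"dy": 0,"dz": 0.01,"twist": 0},{"grip": -1,"dx": 0.001,"dy": 0,"dz": 0.02,"twist": 0},{"grip": -1,"dx": 0.001,"dy": 0,"dz": 0.03,"twist": 0},{"grip": -1,"dx": 0.001,"dy": 0,"dz": 0.036,"twist": 0},{"grip": -1,"dx": 0.001,"dy": 0,"dz": 0.038,"twist": 0},{"grip": -1,"dx": 0.001,"dy": 0,"dz": 0.038,"twist": 0}]}}

```text
t: 4.87
position: [0.5531, 0.1371, 0.0144]
tool_rot: [[0.157, 0.988, -0.001], [0.988, -0.157, -0.0], [-0.001, -0.001, -1.0]]
force: [-1.5, 2.9, -3.5]
gripper_width: 0.0582
grip_force: 54.8
```

```bash
python3 go.py .553 .136 .012
```

```text
t 4.87 pos [0.5531 0.1371 0.0144] yang -9.05 tilt [-0.0014 -0.0003] w 0.0582 F [-1.5  2.9 -3.5] gf 54.8 j [ -5.  32. -19. 113.  17.  37. -44.]
shift [-0.0011  0.0001  0.0024] twist -0.006
```

Call:
{"method": "arm_command", "body": {"rows": [{"grip": -1,"dx": 0,"dy": 0,"dz": 0.002,"twist": 0},{"grip": 1,"dx": 0,"dy": 0,"dz": 0.002,"twist": 0},{"grip": 1,"dx": 0,"dy": 0,"dz": 0.002,"twist": 0},{"grip": 1,"dx": 0,"dy": 0,"dz": 0.002,"twist": 0},{"grip": 1,"dx": 0,"dy": 0,"dz": 0.002,"twist": 0},{"grip": 1,"dx": 0,"dy": 0,"dz": 0.002,"twist": 0},{"grip": 1,"dx": 0,"dy": 0,"dz": -0.01,"twist": 0},{"grip": 1,"dx": 0,"dy": 0,"dz": -0.03,"twist": 0}]}}

```text
t: 5.53
position: [0.5525, 0.1369, 0.0448]
tool_rot: [[0.157, 0.988, -0.003], [0.988, -0.157, -0.001], [-0.001, -0.003, -1.0]]
force: [-0.2, -0.2, 0.3]
gripper_width: 0.0853
grip_force: 0.0
```

Call:
{"method": "arm_command", "body": {"rows": [{"grip": 1,"dx": 0,"dy": 0,"dz": -0.04,"twist": 0},{"grip": 1,"dx": 0,"dy": 0,"dz": -0.07,"twist": 0},{"grip": 1,"dx": 0.03,"dy": -0.025,"dz": -0.07,"twist": 0},{"grip": 1,"dx": 0.06,"dy": -0.05,"dz": -0.07,"twist": 0},{"grip": 1,"dx": 0.09,"dy": -0.075,"dz": -0.07,"twist": 0},{"grip": 1,"dx": 0.12,"dy": -0.1,"dz": -0.07,"twist": 0},{"grip": 1,"dx": 0.12,"dy": -0.1,"dz": -0.06,"twist": 0},{"grip": 1,"dx": 0.12,"dy": -0.1,"dz": -0.05,"twist": 0}]}}

```text
t: 6.2
position: [0.473, 0.2739, 0.0965]
tool_rot: [[0.153, 0.988, 0.002], [0.988, -0.153, 0.002], [0.002, 0.002, -1.0]]
force: [0.2, -0.3, 0.1]
gripper_width: 0.0856
grip_force: 0.0
```

```bash
python3 go.py .4707 .2711 .0; python3 - <<'E'
from h import *
for n in("top","side"):
    p,d=get_image(n); cv2.imwrite(f"{n}3.png",p); np.save(f"{n}3.npy",d)
p=cv2.imread("side3.png"); cv2.imwrite("pics/s3.png",cv2.resize(p[200:320,270:390],None,fx=5,fy=5,interpolation=cv2.INTER_CUBIC))
k=lambda q:((q[0]-270+.5)*5-.5,(q[1]-200+.5)*5-.5)
print("narrow top",k(proj("side",[.4707,.2711,.02])))
w=cloud("top",np.load("top3.npy"))[190:225,258:292].reshape(-1,3); m=w[(w[:,2]>.023)&(w[:,2]<.034)]
print("placed ring top",np.median(m,0) if len(m) else None,len(m))
w=cloud("side",np.load("side3.npy"))[215:275,290:345].reshape(-1,3); m=w[(w[:,2]>.022)&(w[:,2]<.06)&(w[:,1]>.09)]
print("side hist z",np.histogram(m[:,2],np.arange(.022,.062,.004)))
E
```

```text
t 6.2 pos [0.473  0.2739 0.0965] yang -8.81 tilt [0.0018 0.0015] w 0.0856 F [ 0.2 -0.3  0.1] gf 0.0 j [-17.  24. -24. 114.  14.  45. -58.]
shift [-0.0033 -0.002   0.0965] twist -0.002
narrow top (np.float64(300.4923637407414), np.float64(461.19758243432426))
placed ring top [0.55562635 0.13284511 0.02827753] 213
side hist z (array([17, 69, 12,  6,  3,  1,  0,  0,  0]), array([0.022, 0.026, 0.03 , 0.034, 0.038, 0.042, 0.046, 0.05 , 0.054,
       0.058]))
```

View pics/s3.png

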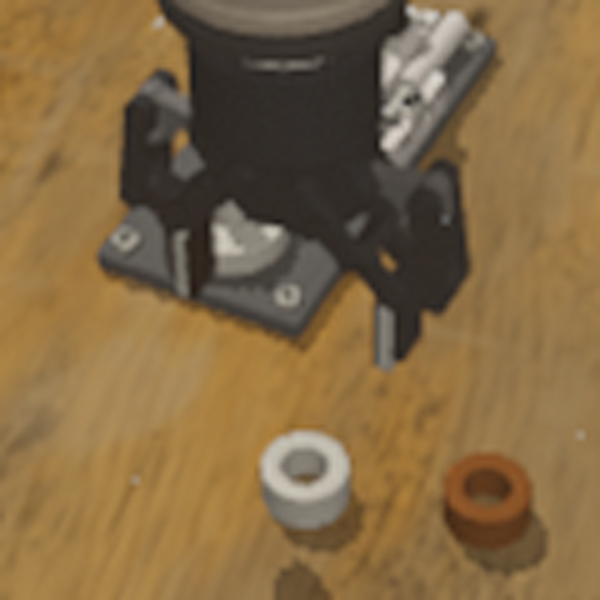

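The wide ring's top measures 28.3 mm, so it is home. The narrow ring's top is at crop (305,464), against a prediction of (300,461), which is the same small camera bias as before. I descend with the fingers partly open to clear the brown decoy.

Call:
{"method": "arm_command", "body": {"rows": [{"grip": 0.45,"dx": -0.003,"dy": -0.002,"dz": 0.02,"twist": 0},{"grip": 0.45,"dx": -0.003,"dy": -0.002,"dz": 0.04,"twist": 0},{"grip": 0.45,"dx": -0.003,"dy": -0.002,"dz": 0.055,"twist": 0},{"grip": 0.45,"dx": -0.003,"dy": -0.002,"dz": 0.06,"twist": 0},{"grip": 0.45,"dx": -0.003,"dy": -0.002,"dz": 0.06,"twist": 0},{"grip": 0.45,"dx": -0.003,"dy": -0.002,"dz": 0.06,"twist": 0}]}}

```text
t: 6.8
position: [0.4719, 0.2683, 0.0359]
tool_rot: [[0.158, 0.987, 0.0], [0.987, -0.158, -0.0], [-0.0, 0.0, -1.0]]
force: [-0.3, 0.0, 1.0]
gripper_width: 0.0617
grip_force: 0.0
```

```bash
python3 go.py .4707 .2711 .003
```

```text
t 6.8 pos [0.4719 0.2683 0.0359] yang -9.12 tilt [ 0.0001 -0.    ] w 0.0617 F [-0.3  0.   1. ] gf 0.0 j [-18.  29. -22. 116.  17.  38. -61.]
shift [ 0.0025 -0.0016  0.0329] twist -0.007
```

Call:
{"method": "arm_command", "body": {"rows": [{"grip": 0.45,"dx": 0.0025,"dy": -0.0015,"dz": 0.015,"twist": 0},{"grip": 0.45,"dx": 0.0025,"dy": -0.0015,"dz": 0.028,"twist": 0},{"grip": 0.45,"dx": 0.0025,"dy": -0.0015,"dz": 0.033,"twist": 0},{"grip": 0.45,"dx": 0.0025,"dy": -0.0015,"dz": 0.033,"twist": 0},{"grip": -1,"dx": 0.0025,"dy": -0.0015,"dz": 0.033,"twist": 0},{"grip": -1,"dx": 0.0025,"dy": -0.0015,"dz": 0.033,"twist": 0},{"grip": -1,"dx": 0.0025,"dy": -0.0015,"dz": 0.033,"twist": 0},{"grip": -1,"dx": 0.0025,"dy": -0.0015,"dz": 0.033,"twist": 0}]}}

```text
t: 7.47
position: [0.4706, 0.2716, 0.0032]
tool_rot: [[0.158, 0.988, 0.001], [0.988, -0.158, 0.0], [0.0, 0.001, -1.0]]
force: [-1.5, 0.1, 4.7]
gripper_width: 0.0377
grip_force: 49.6
```

```bash
python3 go.py .4707 .2711 .003
```

```text
t 7.47 pos [0.4706 0.2716 0.0032] yang -9.07 tilt [0.0008 0.0003] w 0.0377 F [-1.5  0.1  4.7] gf 49.6 j [-20.  32. -21. 117.  19.  35. -63.]
shift [-0.0005  0.0002  0.0002] twist -0.006
```

Call:
{"method": "arm_command", "body": {"rows": [{"grip": -1,"dx": 0,"dy": 0,"dz": -0.03,"twist": 0},{"grip": -1,"dx": 0,"dy": 0,"dz": -0.065,"twist": 0},{"grip": -1,"dx": -0.02,"dy": 0.017,"dz": -0.09,"twist": 0},{"grip": -1,"dx": -0.05,"dy": 0.043,"dz": -0.09,"twist": 0},{"grip": -1,"dx": -0.08,"dy": 0.069,"dz": -0.09,"twist": 0},{"grip": -1,"dx": -0.105,"dy": 0.09,"dz": -0.09,"twist": 0},{"grip": -1,"dx": -0.119,"dy": 0.1025,"dz": -0.09,"twist": 0},{"grip": -1,"dx": -0.119,"dy": 0.1025,"dz": -0.09,"twist": 0}]}}

```text
t: 8.13
position: [0.5551, 0.1329, 0.0929]
tool_rot: [[0.163, 0.987, 0.001], [0.987, -0.163, -0.001], [-0.001, 0.002, -1.0]]
force: [-0.4, -0.1, -1.2]
gripper_width: 0.0375
grip_force: 50.8
```

Call:
{"method": "arm_command", "body": {"rows": [{"grip": -1,"dx": 0,"dy": 0,"dz": 0,"twist": 0},{"grip": -1,"dx": 0,"dy": 0,"dz": 0,"twist": 0}]}}

```text
t: 8.3
position: [0.5525, 0.1385, 0.0927]
tool_rot: [[0.157, 0.988, 0.0], [0.988, -0.157, 0.001], [0.001, 0.0, -1.0]]
force: [-0.1, 0.6, -0.5]
gripper_width: 0.0379
grip_force: 50.8
```

```bash
python3 go.py .553 .138 .055
```

```text
t 8.3 pos [0.5525 0.1385 0.0927] yang -9.04 tilt [0.0002 0.0006] w 0.0379 F [-0.1  0.6 -0.5] gf 50.8 j [ -3.  26. -22. 111.  13.  45. -41.]
shift [-0.0005  0.0006  0.0377] twist -0.006
```

Call:
{"method": "arm_command", "body": {"rows": [{"grip": -1,"dx": -0.0005,"dy": 0.0005,"dz": 0.012,"twist": 0},{"grip": -1,"dx": -0.0005,"dy": 0.0005,"dz": 0.022,"twist": 0},{"grip": -1,"dx": -0.0005,"dy": 0.0005,"dz": 0.03,"twist": 0},{"grip": -1,"dx": -0.0005,"dy": 0.0005,"dz": 0.037,"twist": 0},{"grip": -1,"dx": -0.0005,"dy": 0.0005,"dz": 0.041,"twist": 0},{"grip": -1,"dx": -0.0005,"dy": 0.0005,"dz": 0.041,"twist": 0}]}}

```text
t: 8.8
position: [0.5524, 0.1374, 0.0501]
tool_rot: [[0.157, 0.988, -0.002], [0.988, -0.157, -0.0], [-0.001, -0.002, -1.0]]
force: [0.4, 1.9, -1.5]
gripper_width: 0.0377
grip_force: 50.8
```

```bash
python3 go.py .553 .138 .033
```

```text
t 8.8 pos [0.5524 0.1374 0.0501] yang -9.03 tilt [-0.0018 -0.0003] w 0.0377 F [ 0.4  1.9 -1.5] gf 50.8 j [ -4.  29. -21. 113.  15.  41. -43.]
shift [0.0007 0.0005 0.0171] twist -0.006
```

Seated past the taper with low forces. I lower almost home, release, and lift.

Call:
{"method": "arm_command", "body": {"rows": [{"grip": -1,"dx": 0.0005,"dy": 0,"dz": 0.01,"twist": 0},{"grip": -1,"dx": 0.0005,"dy": 0,"dz": 0.0155,"twist": 0},{"grip": -1,"dx": 0.0005,"dy": 0,"dz": 0.0175,"twist": 0},{"grip": -1,"dx": 0.0005,"dy": 0,"dz": 0.0175,"twist": 0},{"grip": 0.6,"dx": 0.0005,"dy": 0,"dz": 0.0175,"twist": 0},{"grip": 0.6,"dx": 0.0005,"dy": 0,"dz": 0.0175,"twist": 0},{"grip": 0.6,"dx": 0.0005,"dy": 0,"dz": 0.0175,"twist": 0},{"grip": 0.6,"dx": 0.0005,"dy": 0,"dz": 0.0175,"twist": 0}]}}

```text
t: 9.47
position: [0.5535, 0.1379, 0.0342]
tool_rot: [[0.157, 0.988, 0.001], [0.988, -0.157, 0.0], [0.0, 0.001, -1.0]]
force: [0.5, -0.3, 0.1]
gripper_width: 0.0686
grip_force: 0.0
```

Call:
{"method": "arm_command", "body": {"rows": [{"grip": 0.6,"dx": 0,"dy": 0,"dz": -0.03,"twist": 0},{"grip": 0.6,"dx": 0,"dy": 0,"dz": -0.07,"twist": 0},{"grip": 0.6,"dx": 0,"dy": 0,"dz": -0.11,"twist": 0},{"grip": 0.6,"dx": 0,"dy": 0,"dz": -0.14,"twist": 0},{"grip": 0.6,"dx": 0,"dy": 0,"dz": -0.15,"twist": 0},{"grip": 0.6,"dx": -0.03,"dy": 0,"dz": -0.15,"twist": 0},{"grip": 0.6,"dx": -0.07,"dy": 0,"dz": -0.15,"twist": 0},{"grip": 0.6,"dx": -0.11,"dy": 0,"dz": -0.15,"twist": 0}]}}

```text
t: 10.13
position: [0.5355, 0.0287, 0.1841]
tool_rot: [[0.155, 0.988, 0.001], [0.988, -0.155, 0.0], [0.0, 0.001, -1.0]]
force: [0.9, -0.6, -0.6]
gripper_width: 0.0682
grip_force: 0.0
```

```bash
python3 go.py .526 -.0395 .06 81.3; python3 - <<'E'
from h import *
for n in("top","side"):
    p,d=get_image(n); cv2.imwrite(f"{n}4.png",p); np.save(f"{n}4.npy",d)
w=cloud("side",np.load("side4.npy"))
m=(np.hypot(w[...,0]-.553,w[...,1]-.137)<.034)&(w[...,2]>.015)
print("z hist",np.histogram(w[m][:,2],np.arange(.016,.072,.004)))
p=cv2.imread("side4.png"); cv2.imwrite("pics/s4.png",cv2.resize(p[175:265,290:370],None,fx=6.5,fy=6.5,interpolation=cv2.INTER_CUBIC))
E
```

```text
t 10.13 pos [0.5355 0.0287 0.1841] yang -8.93 tilt [0.0008 0.0002] w 0.0682 F [ 0.9 -0.6 -0.6] gf 0.0 j [  9.  16. -22. 112.   7.  54. -26.]
shift [-0.0689  0.0011  0.1241] twist -1.575
z hist (array([28, 28, 67, 80, 16, 17, 29, 52, 51, 11,  9, 15,  9]), array([0.016, 0.02 , 0.024, 0.028, 0.032, 0.036, 0.04 , 0.044, 0.048,
       0.052, 0.056, 0.06 , 0.064, 0.068]))
```

View pics/s4.png

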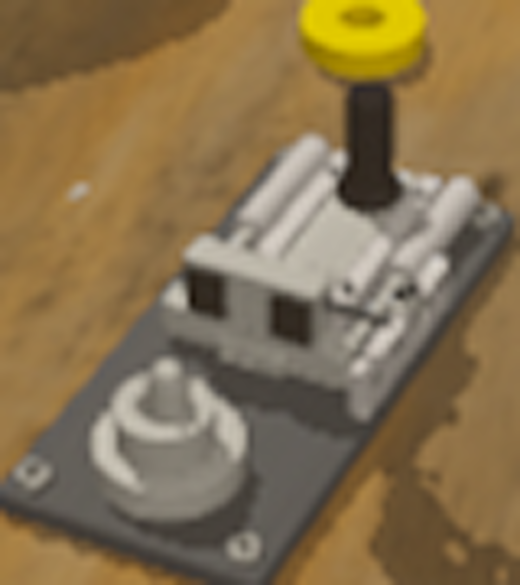

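Both rings are home: the histogram peaks near 28 and 48 mm. The pointer shows as a dark line from crop (325,303) to (385,318), and the clip is near (403,290). I measure both numerically along the gauge bar.

```bash
python3 - <<'E'
from h import *
yaw=np.radians(81.3); e=np.array([np.cos(yaw),np.sin(yaw)]); org=np.array([.553,.137])-.095*e
np.set_printoptions(linewidth=250)
for n,f in(("top","pics/top0.png"),("side","side4.png")):
    img=cv2.cvtColor(cv2.imread(f),cv2.COLOR_BGR2GRAY)
    z=.0485
    r=rect(n,img,org,yaw,z,-.05,.05,.034,.064,.002)
    print(n,"cols x mm",np.arange(-50,50,2)); 
    for i,row in enumerate(r): print(64-2*i,' '.join(f"{v:3d}" for v in row))
E
```

```text
top cols x mm [-50 -48 -46 -44 -42 -40 -38 -36 -34 -32 -30 -28 -26 -24 -22 -20 -18 -16 -14 -12 -10  -8  -6  -4  -2   0   2   4   6   8  10  12  14  16  18  20  22  24  26  28  30  32  34  36  38  40  42  44  46  48]
64 105 111  99  97 109 114 108  93  84  83  83  84  84  85  85  83  83  83  84  85  84  85  87  86  85  86  85  84  85  85  85  84  84  84  85  85  84  84  83  83  83  81  82  85  86  87  89  95 101 115
62  91  99  86  81  88  91  89  83  82  83  83  83  83  83  81  79  78  78  82  87  86  86  87  85  84  85  83  81  80  81  84  86  85  85  85  85  85  83  82  80  77  78  83  87  88  88  91  90  89  98
60  80  82  78  78  79  80  81  83  82  79  73  71  71  74  77  80  81  81  86  95  93  86  80  76  77  78  80  83  85  86  89  87  82  77  78  86  87  84  83  82  82  85  88  89  89  88  86  85  86  88
58  77  73  79  91  97 101 100  97  93  89  86  89  96 102 105 103 101  94  97 108 104  91  84  84  93  98 101 104 104 104 102  97  93  87  88 101 101  91  88  92 100 103  99  92  84  82  78  78  80  82
56  79  77  91 116 135 143 143 137 131 129 130 137 147 153 149 146 144 1
[... 4722 characters left out ...]
111 115 113 108  99  83  75  84  97 113 117 119 128 131 132 132 132 135 136 133 127 122 120
40 123 118 116 113 114 120 119 123 133 142 146 148 152 154 149 138 129 125 123 121 127 126 126 126 124 126 129 130 125 129 130 117  89  75  86 106 123 134 132 131 132 132 133 133 134 132 127 123 121 121
38 132 131 133 132 134 135 130 130 132 134 142 152 161 165 162 156 158 157 156 159 163 166 161 164 164 169 164 153 147 153 159 136  98  73  84 109 126 132 130 127 127 127 129 128 124 122 120 117 119 122
36 143 143 146 147 147 146 143 138 138 150 167 183 193 189 190 191 191 189 191 195 191 194 193 194 195 186 166 143 141 155 165 151 112  78  83 109 122 122 121 118 119 121 118 114 109 103 100 106 113 122
```

```bash
python3 - <<'E'
from h import *
yaw=np.radians(81.3); e=np.array([np.cos(yaw),np.sin(yaw)]); n_=np.array([-e[1],e[0]]); org=np.array([.553,.137])-.095*e
for n,f,im in(("top","top0.npy","pics/top0.png"),("side","side4.npy","side4.png")):
    R,t=cam(n)[3:]; C=-R.T@t; r=np.array([*org,0])+np.array([*(.052*n_),.0485]); v=C-r; print(n,"k dx/dz,dy/dz",v[:2]@e/v[2],v[:2]@n_/v[2])
    w=cloud(n,np.load(f)); g=cv2.cvtColor(cv2.imread(im),cv2.COLOR_BGR2GRAY)
    x=(w[...,:2]-org)@e*1000; y=(w[...,:2]-org)@n_*1000; z=w[...,2]*1000
    m=(x>-50)&(x<45)&(y>45)&(y<64)&(z>31)
    o=np.argsort(x[m]); 
    print(' '.join(f"({a:.0f},{b:.0f},{c:.0f}|{q})" for a,b,c,q in zip(x[m][o],y[m][o],z[m][o],g[m][o])))
E
```

```text
top k dx/dz,dy/dz -0.052620603662977335 -0.004428416013434327
(-43,53,39|160) (-43,50,39|177) (-42,47,35|154) (-40,54,39|181) (-40,51,36|197) (-39,47,38|159) (-37,54,37|177) (-36,51,33|206) (-36,48,35|183) (-34,55,31|163) (-33,52,37|207) (-33,48,39|188) (-30,52,34|207) (-29,49,35|186) (-27,52,37|207) (-26,49,38|186) (-23,53,35|207) (-23,50,37|188) (-20,53,37|193) (-20,50,38|195) (-19,47,31|151) (-17,54,33|183) (-17,51,36|195) (-16,47,37|159) (-14,54,43|169) (-14,51,42|193) (-13,48,36|151) (-11,55,42|139) (-11,51,49|171) (-10,48,40|178) (-7,52,42|135) (-7,49,44|152) (-6,46,41|133) (-4,52,37|176) (-3,49,39|180) (-0,53,32|185) (-0,50,40|186) (3,53,33|189) (3,50,39|193) (4,47,34|150) (6,54,39|184) (6,51,35|196) (7,47,36|160) (9,54,38|176) (9,51,38|203) (10,48,39|183) (13,52,36|205) (13,48,35|187) (16,52,41|204) (16,49,37|184) (19,46,55|96) (19,52,35|182) (20,49,37|168) (21,56,53|128) (21,53,56|170) (22,46,53|102) (23,50,33|164) (25,53,39|146) (26,50,37|149) (27,47,37|105) (29,54,38|163) (29,51,35|188) (30,47,37|148) (32,54,32|174) (33,51,36|199) (33,48,39|168) (36,52,40|158)
side k dx/dz
[... 18534 characters left out ...]
(22,50,551|45) (22,53,52|79) (22,46,506|46) (22,47,501|47) (22,56,37|167) (22,47,495|45) (22,46,535|45) (22,50,529|47) (22,47,497|47) (22,48,541|46) (23,56,54|78) (23,51,52|129) (23,46,553|46) (23,47,542|46) (23,47,537|46) (23,47,539|46) (23,45,57|88) (23,47,534|46) (23,45,501|48) (23,45,510|47) (24,54,37|179) (24,51,57|90) (24,45,527|46) (24,54,35|136) (24,60,54|165) (24,45,539|46) (25,52,37|160) (25,60,34|124) (26,60,58|100) (26,58,37|127) (27,58,32|109) (27,53,36|163) (29,59,36|119) (29,54,35|165) (31,57,38|131) (32,58,32|107) (33,58,36|117) (33,56,35|134) (34,53,35|164) (34,53,39|199) (35,51,31|123) (35,57,34|126) (36,51,36|160) (36,54,34|128) (37,57,32|126) (37,55,31|131) (38,52,31|125)
```

The top depth puts the pointer near jig x +20.5 and the clip body from −15 to −6, so its centre is near −10. That makes the pull about 27–31 mm, to be refined while pulling. Next I grasp the handle.

Call:
{"method": "arm_command", "body": {"rows": [{"grip": 0.6,"dx": -0.03,"dy": 0.001,"dz": 0.01,"twist": 0},{"grip": 0.6,"dx": -0.06,"dy": 0.001,"dz": 0.02,"twist": 0},{"grip": 0.6,"dx": -0.0695,"dy": 0.001,"dz": 0.05,"twist": 0},{"grip": 0.6,"dx": -0.0695,"dy": 0.001,"dz": 0.085,"twist": 0},{"grip": 0.6,"dx": -0.0695,"dy": 0.001,"dz": 0.09,"twist": 0},{"grip": 0.6,"dx": -0.0695,"dy": 0.001,"dz": 0.09,"twist": 0},{"grip": 0.6,"dx": -0.0695,"dy": 0.001,"dz": 0.09,"twist": 0}]}}

```text
t: 10.82
position: [0.5264, -0.0389, 0.0947]
tool_rot: [[0.157, 0.988, 0.0], [0.988, -0.157, 0.0], [0.0, 0.0, -1.0]]
force: [0.3, -0.7, 1.4]
gripper_width: 0.0681
grip_force: 0.0
```

```bash
python3 go.py .5256 -.0400 .037
```

```text
t 10.82 pos [ 0.5264 -0.0389  0.0947] yang -9.01 tilt [0.0001 0.0004] w 0.0681 F [ 0.3 -0.7  1.4] gf 0.0 j [ 13.  22. -19. 117.  10.  43. -21.]
shift [-0.0012 -0.0006  0.0577] twist -0.005
```

Call:
{"method": "arm_command", "body": {"rows": [{"grip": 0.6,"dx": -0.001,"dy": -0.0005,"dz": 0.025,"twist": -0.005},{"grip": 0.6,"dx": -0.001,"dy": -0.0005,"dz": 0.045,"twist": -0.005},{"grip": 0.6,"dx": -0.001,"dy": -0.0005,"dz": 0.057,"twist": -0.005},{"grip": 0.6,"dx": -0.001,"dy": -0.0005,"dz": 0.057,"twist": -0.005}]}}

```text
t: 11.15
position: [0.5251, -0.04, 0.0363]
tool_rot: [[0.152, 0.988, -0.001], [0.988, -0.152, 0.0], [-0.0, -0.001, -1.0]]
force: [-0.4, -0.4, -1.1]
gripper_width: 0.0683
grip_force: 0.0
```

Call:
{"method": "arm_command", "body": {"rows": [{"grip": -1,"dx": 0,"dy": 0,"dz": 0,"twist": 0},{"grip": -1,"dx": 0,"dy": 0,"dz": 0,"twist": 0},{"grip": -1,"dx": 0,"dy": 0,"dz": 0,"twist": 0},{"grip": -1,"dx": 0,"dy": 0,"dz": 0,"twist": 0},{"grip": -1,"dx": 0,"dy": 0,"dz": 0,"twist": 0},{"grip": -1,"dx": 0,"dy": 0,"dz": 0,"twist": 0}], "newtons": 90}}

```text
t: 11.65
position: [0.5253, -0.0405, 0.0381]
tool_rot: [[0.153, 0.988, 0.0], [0.988, -0.153, -0.0], [-0.0, 0.0, -1.0]]
force: [-7.8, 0.6, 18.8]
gripper_width: 0.0202
grip_force: 87.2
```

```bash
python3 go.py .5256 -.0400 .037; python3 - <<'E'
from h import *
for n in("side","top"):
    p,d=get_image(n); cv2.imwrite(f"{n}5.png",p); np.save(f"{n}5.npy",d)
E
```

```text
t 11.65 pos [ 0.5253 -0.0405  0.0381] yang -8.77 tilt [ 0.0004 -0.0003] w 0.0202 F [-7.8  0.6 18.8] gf 87.2 j [ 12.  27. -17. 119.  13.  36. -23.]
shift [0.0005 0.0002 0.0011] twist -0.001
```

Handle gripped at 20 mm width and 87 N. I pull 22 mm first and look.

Call:
{"method": "arm_command", "body": {"rows": [{"grip": -1,"dx": -0.004,"dy": 0,"dz": -0.001,"twist": 0},{"grip": -1,"dx": -0.009,"dy": 0,"dz": -0.001,"twist": 0},{"grip": -1,"dx": -0.014,"dy": 0,"dz": -0.001,"twist": 0},{"grip": -1,"dx": -0.018,"dy": 0,"dz": -0.001,"twist": 0},{"grip": -1,"dx": -0.021,"dy": 0,"dz": -0.001,"twist": 0},{"grip": -1,"dx": -0.022,"dy": 0,"dz": -0.001,"twist": 0},{"grip": -1,"dx": -0.022,"dy": 0,"dz": -0.001,"twist": 0},{"grip": -1,"dx": -0.022,"dy": 0,"dz": -0.001,"twist": 0}]}}

```text
t: 12.42
position: [0.5221, -0.0609, 0.0384]
tool_rot: [[0.151, 0.988, 0.001], [0.988, -0.151, 0.001], [0.001, 0.0, -1.0]]
force: [-0.9, 9.9, -0.6]
gripper_width: 0.0201
grip_force: 90.1
```

```bash
python3 go.py .5256 -.0400 .037; python3 - <<'E'
from h import *
for n in("side","top"):
    p,d=get_image(n); cv2.imwrite(f"{n}6.png",p); np.save(f"{n}6.npy",d)
yaw=np.radians(81.3); e=np.array([np.cos(yaw),np.sin(yaw)]); n_=np.array([-e[1],e[0]]); org=np.array([.553,.137])-.095*e
# is gauge visible in top?
w=cloud("top",np.load("top6.npy")); x=(w[...,:2]-org)@e*1000; y=(w[...,:2]-org)@n_*1000; z=w[...,2]*1000
m=(x>-30)&(x<30)&(y>46)&(y<58); print("top vis z med",np.nanmedian(z[m]) if m.any() else None,m.sum())
# rectified profiles along bar in side, pointer plane z=.052, avg over jig y 38..46 (between jaw and bar), each image
for f in("side4","side5","side6"):
    g=cv2.cvtColor(cv2.imread(f+".png"),cv2.COLOR_BGR2GRAY)
    for a,b in((.036,.046),(.050,.060)):
        r=rect("side",g,org,yaw,.0485,-.05,.05,a,b,.001).mean(0)
        print(f,a,' '.join(f"{v:.0f}" for v in r[::2]))
E
```

```text
t 12.42 pos [ 0.5221 -0.0609  0.0384] yang -8.71 tilt [0.0006 0.0013] w 0.0201 F [-0.9  9.9 -0.6] gf 90.1 j [ 14.  27. -17. 119.  13.  36. -21.]
shift [0.0212 0.0003 0.0014] twist -0.0
top vis z med 35.99221494276396 69
side4 0.036 138 131 130 130 133 140 145 149 155 163 168 174 177 177 173 163 151 141 141 144 146 144 140 139 141 141 135 131 133 137 137 121 92 74 86 107 123 127 127 130 133 134 132 129 128 128 126 122 121 121
side4 0.05 126 125 125 124 124 124 121 119 128 146 165 177 181 181 179 178 174 169 158 146 128 105 93 88 88 107 138 155 154 148 143 139 127 118 125 146 163 169 167 162 161 159 156 142 135 141 156 163 159 147
side5 0.036 130 131 131 131 132 133 133 133 133 133 133 133 134 134 133 132 132 131 132 131 130 130 131 131 133 137 134 132 133 137 138 123 93 76 87 108 123 128 127 130 133 134 133 130 129 127 125 122 120 120
side5 0.05 121 120 120 119 119 119 118 118 122 131 141 148 148 145 143 142 142 140 133 123 107 89 80 76 79 102 137 156 156 149 143 140 128 118 125 146 163 170 170 167 165 161 156 142 134 141 159 168 164 150
side6 0.036 130 130 131 131 132 132 133 133 131 131 134 145 162 174 174 165 153 143 142 143 135 114 91 87 102 125 136 134 125 125 129 131 131 130 131 131 129 125 122 121 121 121 120 118 109 93 74 65 67 69
side6 0.05 121 120 119 119 119 119 118 118 122 130 141 148 147 144 143 143 143 143 140 136 126 105 88 79 83 107 139 156 154 148 146 153 156 151 146 149 155 163 165 164 164 163 163 160 155 152 150 146 142 128
```

The pull tracks well. The image shift of about 20.9 mm matches the tool's 20.65 mm, and the force is 9.9 N against about 9 N expected. Estimates of the full pull centre on about 28 mm, so I go there and compare before and after.

Call:
{"method": "arm_command", "body": {"rows": [{"grip": -1,"dx": -0.004,"dy": 0,"dz": 0,"twist": 0},{"grip": -1,"dx": -0.006,"dy": 0,"dz": 0,"twist": 0},{"grip": -1,"dx": -0.0075,"dy": 0,"dz": 0,"twist": 0},{"grip": -1,"dx": -0.0075,"dy": 0,"dz": 0,"twist": 0},{"grip": -1,"dx": -0.0075,"dy": 0,"dz": 0,"twist": 0}]}}

```text
t: 12.93
position: [0.521, -0.0681, 0.0384]
tool_rot: [[0.151, 0.988, 0.001], [0.988, -0.151, 0.002], [0.002, 0.0, -1.0]]
force: [-1.3, 9.7, -1.3]
gripper_width: 0.0199
grip_force: 90.1
```

```bash
python3 go.py .5253 -.0405 .0384; python3 - <<'E'
from h import *
for n in("side","top"):
    p,d=get_image(n); cv2.imwrite(f"{n}7.png",p); np.save(f"{n}7.npy",d)
yaw=np.radians(81.3); e=np.array([np.cos(yaw),np.sin(yaw)]); n_=np.array([-e[1],e[0]]); org=np.array([.553,.137])-.095*e
rows=[]
for n in("side","top"):
    q=proj(n,[*(org+.052*n_+.006*e),.048]); u,v=int(q[0]),int(q[1]); a=[]
    for i in(5,6,7):
        a.append(cv2.resize(cv2.imread(f"{n}{i}.png")[v-11:v+11,u-11:u+11],(264,264),interpolation=cv2.INTER_NEAREST if 0 else cv2.INTER_CUBIC))
    print(n,u,v); rows.append(np.hstack(a))
cv2.imwrite("pics/m.png",np.vstack(rows))
for i in(5,6,7):
    g=cv2.cvtColor(cv2.imread(f"top{i}.png"),cv2.COLOR_BGR2GRAY)
    for a,b in((.057,.062),(.049,.056)):
        r=rect("top",g,org,yaw,.0485,-.03,.04,a,b,.001).mean(0); print("top",i,a,' '.join(f"{v:.0f}" for v in r[::2]))
    w=cloud("top",np.load(f"top{i}.npy")); x=(w[...,:2]-org)@e*1000; y=(w[...,:2]-org)@n_*1000; z=w[...,2]*1000
    m=(x>-25)&(x<30)&(y>43)&(y<64)&(z>39.5)&(z<60); o=np.argsort(x[m]); print(' '.join(f"({c:.0f},{d:.0f},{f:.0f})" for c,d,f in zip(x[m][o],y[m][o],z[m][o])))
E
```

```text
t 12.93 pos [ 0.521  -0.0681  0.0384] yang -8.7 tilt [0.0007 0.0015] w 0.0199 F [-1.3  9.7 -1.3] gf 90.1 j [ 15.  27. -17. 119.  13.  36. -20.]
shift [0.0279 0.     0.    ] twist -0.0
side 349 221
top 298 227
top 5 0.057 81 79 82 84 84 83 83 81 87 98 96 89 83 82 85 87 88 89 89 90 91 90 87 83 84 92 93 87 85 86 89 91 91 90 89
top 5 0.049 149 150 150 150 147 142 138 140 144 134 119 110 131 164 174 180 184 184 184 186 185 184 187 180 168 165 160 144 146 167 183 180 160 120 85
(-17,54,41) (-14,54,41) (-14,51,40) (-11,51,43) (-10,48,44) (-7,52,41) (-7,49,47) (-6,46,41) (-4,52,41) (-0,50,40) (19,46,54) (21,56,54) (21,53,54) (22,46,53)
top 6 0.057 82 80 82 84 85 86 86 85 89 98 96 89 84 84 87 87 86 86 88 91 92 90 86 83 83 86 88 88 89 90 90 90 90 89 89
top 6 0.049 148 158 175 186 188 186 185 182 176 166 147 128 143 160 141 135 147 143 151 174 186 184 185 187 189 193 191 185 183 185 188 180 160 127 100
(-23,50,40) (-20,47,40) (-14,54,40) (-14,51,42) (-11,55,41) (-11,51,48) (-10,48,40) (-7,49,45) (-6,46,43) (-4,52,40) (-4,49,41) (-2,53,57) (-1,50,55) (-0,46,51) (-0,43,56) (3,50,41) (13,48,41)
top 7 0.057 81 80 82 85 87 88 88 85 90 99 95 87 84 83 85 87 88 90 91 91 91 90 88 85 83 85 88 89 90 90 90 91 91 89 88
top 7 0.049 188 190 194 195 191 186 185 182 176 166 148 131 134 148 148 160 180 185 185 186 185 184 185 187 189 193 191 184 183 185 188 180 161 126 99
(-24,53,41) (-23,50,41) (-14,54,44) (-14,51,41) (-11,51,46) (-8,55,56) (-8,52,56) (-7,49,56) (-7,46,53) (-4,49,43) (-1,53,40) (3,50,44) (9,54,42) (10,48,40) (16,52,40) (23,50,40) (29,51,40)
```

View pics/m.png

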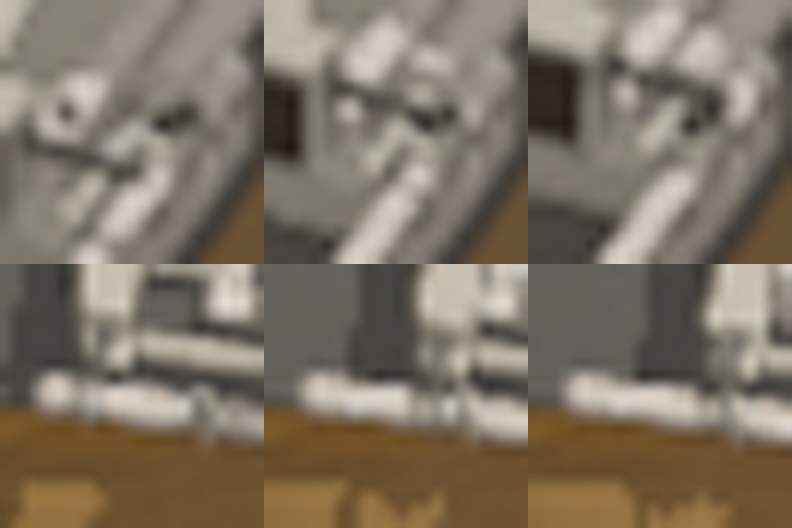

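The montage shows the side views above and the top views below. In the side views the pointer line runs from (30,150) to (135,172), and the clip's dark ridge is near (173,118). In the third pair the pointer has arrived at the ridge, at (715,100) against (693,122). I average depth frames to settle the last millimetres.

```bash
python3 - <<'E'
from h import *
yaw=np.radians(81.3); e=np.array([np.cos(yaw),np.sin(yaw)]); n_=np.array([-e[1],e[0]]); org=np.array([.553,.137])-.095*e
D={}
for n,k in(("top",24),("side",24)):
    L=[get_image(n) for _ in range(k)]
    d=np.stack([l[1] for l in L]); d[d==0]=np.nan; D[n]=np.nanmedian(d,0).astype(np.float32); np.save(n+"8.npy",D[n])
    G=np.mean([cv2.cvtColor(l[0],cv2.COLOR_BGR2GRAY) for l in L],0); cv2.imwrite(n+"8.png",G.astype(np.uint8))
    w=cloud(n,D[n]); x=(w[...,:2]-org)@e*1000; y=(w[...,:2]-org)@n_*1000; z=w[...,2]*1000
    m=(x>-20)&(x<4)&(y>43)&(y<64)&(z>38)&(z<60); o=np.argsort(x[m]); v,u=np.nonzero(m)
    print(n,np.nanstd(d[:,227,298])*1000,' '.join(f"({x[b,a]:.1f},{y[b,a]:.1f},{z[b,a]:.1f}|{G[b,a]:.0f}@{a},{b})" for a,b in zip(u[o],v[o])))
for f in("side5","side8"):
    g=cv2.cvtColor(cv2.imread(f+".png"),cv2.COLOR_BGR2GRAY); print(f,"u346.. v214.."); print(g[213:227,340:358])
g=cv2.cvtColor(cv2.imread("top5.png"),cv2.COLOR_BGR2GRAY); print(g[222:234,288:308])
E
```

```text
top 2.3472772 (-14.1,54.2,40.7|172@305,229) (-13.6,51.0,39.6|197@305,228) (-10.9,54.7,41.2|141@304,229) (-10.8,51.5,48.8|174@304,228) (-9.9,48.3,40.4|177@304,227) (-8.3,55.1,54.8|116@303,229) (-7.9,51.9,54.8|145@303,228) (-7.5,48.7,56.2|142@303,227) (-7.0,45.6,55.9|108@303,226) (-3.5,49.2,40.9|146@302,227)
side 2.3032014 (-11.4,60.5,40.2|105@355,221) (-10.9,57.8,42.9|119@354,220) (-10.3,58.2,40.1|113@354,221) (-8.8,47.1,54.1|96@350,216) (-8.8,55.8,47.2|59@353,219) (-8.3,56.2,40.8|131@353,221) (-8.1,56.2,44.4|97@353,220) (-8.0,59.2,38.8|115@354,222) (-7.7,44.8,54.1|83@349,216) (-7.5,53.6,47.3|78@352,219) (-7.0,53.7,54.4|91@352,217) (-6.6,54.1,41.4|125@352,221) (-6.5,51.0,53.8|93@351,217) (-6.2,59.7,53.8|116@354,218) (-6.2,57.1,39.4|126@353,222) (-6.1,56.9,52.9|64@353,218) (-6.1,51.3,50.9|97@351,218) (-5.9,59.9,50.7|128@354,219) (-5.9,54.3,45.4|83@352,220) (-5.8,54.3,52.2|76@352,218) (-5.5,48.7,53.7|88@350,217) (-5.4,48.8,50.5|142@350,218) (-5.2,46.0,53.0|75@349,217) (-5.1,43.2,52.1|88@348,217) (-5.0,49.1,40.7|137@350,221) (-4.8,54.9,39.7|146@352,222) (-4.8,52.0,45.4|53@351,220) (-4.6,
[... 2595 characters left out ...]
1 187 188 185 162 150 113  98 133 119  70
   70  71]
 [ 68  85 142 176 166 148 173 184 206 207 206 198 197 189 180 127 146 119
  123 108]
 [ 86  88 103 115 105 105 130 129 155 164 179 186 191 188 177 114 129 159
  143 149]
 [ 92  89  86  84  84  87  95  81  91 104 116 127 132 128 115 107 122 140
  141 152]
 [ 86  85  84  85  84  86  87  86  86  87  83  84  83  83  80  94 110  91
  103 109]
 [ 80  83  85  86  86  86  86  85  85  86  86  87  88  87  86  89  92  82
   80  82]
 [ 81  83  85  83  82  82  83  82  82  83  84  84  86  86  86  86  87  84
   85  85]
 [ 82  82  80  81  81  81  80  81  81  82  82  84  86  87  88  87  85  84
   85  85]]<stdin>:6: RuntimeWarning: All-NaN slice encountered
```

Averaged depth gives pointer against ridge as about −7.0 and −7.8 to −9 in the side view, and −7.2 and −9.5 in the top view. I pull a further 1.5 mm and recheck.

Call:
{"method": "arm_command", "body": {"rows": [{"grip": -1,"dx": -0.0015,"dy": 0,"dz": 0,"twist": 0},{"grip": -1,"dx": -0.0015,"dy": 0,"dz": 0,"twist": 0},{"grip": -1,"dx": -0.0015,"dy": 0,"dz": 0,"twist": 0},{"grip": -1,"dx": -0.0015,"dy": 0,"dz": 0,"twist": 0}]}}

```text
t: 15.77
position: [0.5208, -0.0695, 0.0384]
tool_rot: [[0.151, 0.989, 0.001], [0.989, -0.151, 0.002], [0.002, 0.0, -1.0]]
force: [-0.4, 10.4, 0.8]
gripper_width: 0.0199
grip_force: 90.1
```

```bash
python3 go.py .5253 -.0405 .0384; cat > m.py <<'E'
from h import *
import warnings; warnings.filterwarnings("ignore")
yaw=np.radians(81.3); e=np.array([np.cos(yaw),np.sin(yaw)]); n_=np.array([-e[1],e[0]]); org=np.array([.553,.137])-.095*e
for n in("top","side"):
    L=[get_image(n) for _ in range(16)]
    d=np.stack([l[1] for l in L]); d[d==0]=np.nan
    w=cloud(n,np.nanmedian(d,0)); G=cv2.cvtColor(L[0][0],cv2.COLOR_BGR2GRAY); cv2.imwrite(n+"9.png",L[0][0])
    x=(w[...,:2]-org)@e*1000; y=(w[...,:2]-org)@n_*1000; z=w[...,2]*1000
    m=(x>-20)&(x<4)&(y>43)&(y<62)&(z>43)&(z<60); v,u=np.nonzero(m); o=np.argsort(x[m])
    print(n,' '.join(f"({x[b,a]:.1f},{y[b,a]:.1f},{z[b,a]:.1f}|{G[b,a]}@{a},{b})" for a,b in zip(u[o],v[o])))
E
python3 m.py
```

```text
t 15.77 pos [ 0.5208 -0.0695  0.0384] yang -8.69 tilt [0.0007 0.0015] w 0.0199 F [-0.4 10.4  0.8] gf 90.1 j [ 15.  27. -17. 119.  13.  36. -20.]
shift [0.0293 0.     0.    ] twist 0.0
top (-10.8,51.5,48.5|153@304,228) (-10.1,45.1,53.9|105@304,226) (-8.3,55.1,54.4|105@303,229) (-7.8,51.9,53.7|118@303,228) (-7.1,48.8,48.1|105@303,227)
side (-10.7,57.8,46.4|131@354,219) (-9.4,49.7,54.6|100@351,216) (-9.0,47.0,53.9|82@350,216) (-9.0,55.8,47.0|62@353,219) (-8.9,61.4,52.4|177@355,218) (-8.9,55.9,43.7|98@353,220) (-8.6,55.8,54.0|95@353,217) (-7.9,44.7,53.9|84@349,216) (-7.8,53.3,53.7|81@352,217) (-7.6,59.1,52.6|106@354,218) (-7.4,53.5,50.7|85@352,218) (-7.2,53.7,47.6|79@352,219) (-7.1,56.5,52.0|65@353,218) (-6.8,51.0,50.3|112@351,218) (-6.6,45.3,51.8|97@349,217) (-6.4,54.1,45.0|83@352,220) (-6.1,51.3,54.2|92@351,217) (-5.9,48.5,53.3|108@350,217) (-3.9,52.4,46.2|52@351,220)
```

Both views now agree within about 0.5 mm. In the top view the pointer is at −8.95 and the ridge at −9.1; in the side view they are at −8.3 and −8.4. The jaw is held steadily against the spring at 10.4 N, so I hand in.

```bash
python3 -c "
from plant import *
print(sign_off())"
```

```text
the job is handed in; nothing more can be done
None
```

Both rings are home on the post and released, wide first with narrow on top. The jaw is pulled back 29.3 mm and held against its spring, with pointer and clip ridge in line to about 0.5 mm by camera; I handed in at about 17 s and got no verdict back.

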